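# Shut and pin the clamshell continuity jig and hold it pressed

### The job

Press the open leaf of the clamshell test jig down past its catch so that it stays down by itself, then take the flanged pin with the tall straight knob out of the pin rack and push it down through the holes of leaf and lower half until its flange sits on the leaf. Do not let go at the end: finish while still gripping the pin's knob and bearing down on it firmly, so that the two halves are pressed fully shut for the reading. Leave the other pins and the loose parts on the bench where they are.

Things in the scene. Friction and masses are not known exactly. Their poses are not given: they have to be found in the camera images.
- jig: aluminium lower half of the clamshell jig, bolted down, 210 long (x) x 120 wide x 40 high on a dark foot plate 150 wide, a dark coupon on it; origin on the bench under its middle; x points from the pin-hole end (roughly facing the robot) to the hinge end, z up. At x = -41 to -19, y = +-58 to +-71 stand two catch posts, 68 high over the bench, with sprung balls that hold the leaf by its sides
- leaf (a joint): angle of the hinged upper half (leaf): 0 = fully shut (hard stop), about 0.85 to 1.2 = open as found. Sprung open: let go short of the catch it rises again. The catch resists from 0.12 on and is passed at 0.04, 10 N down at leaf_press, 15 if fast. It then stays by itself at about 0.03, its hole 5 mm above fully shut; 3 to 4 N down at the hole shut it fully
- leaf_hinge (a point): on the hinge axis, mid-width, 100 mm behind the jig's origin, 48 above the bench; the axis runs along the jig's y. The point turns with the leaf: its x lies along the leaf from pin hole to hinge, its z out of the leaf's top face
- leaf_press (a point): on the flat top face of the leaf, mid-width, 150 mm from the hinge axis: a good place to press. Leaf: plain aluminium, 96 wide, 16 thick, top face 8 mm above the hinge axis (56 above the bench when shut), reaching 205 from the hinge axis, with a small thumb tab beyond. Axes as leaf_hinge
- leaf_hole (a point): centre of the mouth of the leaf's pin hole, on its top face, mid-width, 180 mm from the hinge axis; round, 14 mm wide, 16 deep (right through)
- jig_hole (a point): centre of the mouth of the lower half's pin hole, on its top face 40 above the bench; upright, 14 mm wide, 40 deep; in line with the leaf's hole when the leaf is down
- pin_grip (a point): centre of the tall straight knob of the pin to use; z along the pin, nose to knob. Steel pin 97 long, 0.12 kg: shank 12 in diameter, 48 long with a 6 mm tapered nose; then a flange 28 in diameter, 5 thick; then a knurled round knob 22 in diameter, 44 high. From this point down: flange top 22, flange underside 27, nose 75
- pin_flange (a point): on the pin's axis at the underside of its flange: it rests on the rack at the start and on the leaf when the pin is home; its z runs from nose to knob
- rack: fixed grey block 50 (x) x 190 (y) x 60 high with three upright holes in a row along its y, 62 apart, in which the three pins stand; origin on the bench under its middle. Which pin stands in which hole varies
- pin_tee: another pin in the rack, with a crossbar 52 long on top: leave it; origin at its nose
- pin_low: another pin in the rack, with a low mushroom knob 36 in diameter: leave it; origin at its nose
- gyro: black gyro gauge shell, 83 square flange down, 123 high: leave it; origin under its middle
- switch: brass rotary switch, 38 in diameter, 36 high: leave it; origin under its middle
- collar: red anodized detent collar, ring 48 in diameter, 18 high: leave it; origin under its middle
- cap0: white push cap, 24 in diameter, 15 high: leave it; origin under its middle
- cap1: white push cap, same size: leave it; origin under its middle
- cap2: white push cap, same size: leave it; origin under its middle
Mind the look-alikes: they are no part of the job. Leave any blue or purple look-alike of the part that bears pin_grip alone.

How it is judged:
By the outcome, as a careful person would: the job done as asked, in the order asked, and still so for the second after the job is handed in, while the arm keeps its last pose, push and grip.
It also fails if it takes over 72 s, if anything falls off the work surface, if the arm or the gripper's body presses on something with over 40 N, if the wrist force passes 120 N, or if a joint passes its speed limit or range.

### The arm

A 6-joint arm with a two-finger parallel gripper is mounted at the origin on the work surface. World frame = base frame: x ahead of the robot, y to its left, z up, the work surface at z = 0. Lengths are in m, angles in rad, forces in N, time in s.
With the tool pointing down it reaches from about 0.425 to 0.95 m from the base axis. Payload 14.7 kg.
Tool frame: the origin (TCP) lies at the centre of the arm's flange, where the gripper is bolted on; the fingertips stand 173 mm ahead of it and the grasp point (between the pads) lies 155 mm ahead of it; z points along the fingers, x is the direction in which the jaws open and shut, and the axes are right-handed (so a half turn about z gives the same grasp; the last joint's range is limited). The gripper opens to 85 mm and grips with 20 to 120 N. Pads are 22 mm wide; open, the fingers measure 114 mm over their backs; the gripper's body (76 mm by 85 mm) begins 54 mm behind the grasp point. The pads swing forward as they close: fully open they stand 13 mm farther back than shut.
Start: joints at [-1.199, 0.48, 1.596, -0, 1.065, -0.047], TCP at [0.264, -0.594, 0.405] pointing down, gripper open.
Joint ranges: [-2.75, 2.75], [-0.82, 2.05], [0.23, 2.67], [-1.56, 4.7], [0.09, 2.69], [-2.92, 2.92]. Speed limits (rad/s): [1.89, 1.89, 2.39, 3.01, 3.01, 3.01].

### API

Orientations are given as a unit quaternion [x, y, z, w].
In Python, from rig import arm, viewer gives the robot as it stands.
- The arm moves only by the tool carry_out, never from a script. Its argument "rows" is a list of rows, each a list of 3 entries, a list of its own where there are three numbers: the closure in counts, from 0 (fully open) to 255 (shut), then the shift along the world's x, y, z in m, then the turn, a rotation vector about the world's x, y, z in rad. In form: [[grip, [x, y, z], [ax, ay, az]], ...]. A call has 1 to 20 rows; each row is the pose to reach, as a shift and turn from the pose commanded when the call began; what a row does not reach only later rows make up. A row lasts 1/10 s, in which the tool goes at most 50 mm and 8.59 degrees, less where a joint would pass 70% of its speed; a pose out of reach is approached as far as the arm can. A call with a gripper value outside its range is refused whole. The fingers move at their own pace and stop on an object; "squeeze" is the grip in N (left out, the last holds). Time passes only in rows, so rows that repeat a pose let the fingers close. It gives the time, the measured TCP pose, the force and the opening at its end, in the units of the state.
- arm.state(): the state, without advancing time (a new reading comes with each control period).
- viewer.get_image(name): name is "scene" or "top" or "wrist"; returns the picture (480x640x3 uint8, blue, green, red); there is no depth.
- viewer.camera_model(name): a dict with "intrinsics" (3x3 intrinsics, pixels), "R" (3x3) and "t" (3): a world point X has camera coordinates R X + t. Camera axes: x right, y down, z forward; pixel columns grow to the right and rows downward; lengths in m; the calibration is good to about 2 mm. A picture is of the moment at which its call begins: read the wrist's pose just before it. camera_model takes no time and is no camera call; for the wrist camera it gives the pose at the moment of the call.
- arm.finish_job(): hands the job in, once; it reports no verdict.
The state is a dict: "time_s": time; "joint_pos": joint angles; "joint_vel": joint speeds; "joint_efforts": joint torques, N m; "position": TCP position; "tcp_rot": TCP orientation; "ft_force": force on the tool from outside, world axes, zero at the start; "ft_torque": the same for the moment, N m; "opening": finger opening in m.
Only numpy, scipy, OpenCV 4.12 (cv2) and the standard library are available. Lean on these libraries where they do the work, as an engineer would, in place of code of your own. Each camera call takes 0.05 s, during which the arm holds its last target. There are 200 camera calls.

## Working session

There is one attempt and no reset: what is moved stays moved. The work goes in short steps, Python scripts to look and compute and a tool call to move; the robot and the scene stay as the last step left them, time stands still between calls to the robot, and variables do not carry over. Pictures are saved under pics/ and viewed, about 8 in all and at most 12, crops included, and the job is handed in when it is done.

Besides the shell and the picture viewer there is one more tool, called after "Request:" by a JSON object that holds its "method" and its "body". carry_out: Moves the arm, as the interface text tells. Its arguments: {"type":"object","properties":{"rows":{"type":"array","items":{"type":"array"}},"squeeze":{"type":"number"}},"required":["rows"]}

```bash
ls; mkdir -p pics; python3 - <<'E'
from rig import arm, viewer
import cv2,numpy as np
print(arm.state())
for n in("scene","top"):
    cv2.imwrite(f"pics/{n}0.png",viewer.get_image(n)); m=viewer.camera_model(n); print(n,m)
E
```

```text
pics
{'time_s': 0.0, 'joint_pos': array([-1.19862985e+00,  4.80830298e-01,  1.59691014e+00,  8.20005440e-06,
        1.06510103e+00, -4.65741949e-02]), 'joint_vel': array([ 0.00270097,  0.00054012, -0.00082256, -0.00016564,  0.00165627,
       -0.00057234]), 'joint_efforts': array([-4.23536039e-03, -9.50657272e+01, -4.30163562e+01, -5.87783743e-04,
        1.24633251e-02,  4.88317346e-05]), 'position': array([ 0.26425234, -0.59361994,  0.40405974]), 'tcp_rot': array([ 8.38631645e-01, -5.44698609e-01, -5.05157046e-04, -3.67038021e-04]), 'ft_force': array([0.64713016, 0.27056016, 0.60023512]), 'ft_torque': array([0.02313917, 0.05081872, 0.01818299]), 'opening': 0.08540968795006933}
scene {'intrinsics': array([[564.12375272,   0.        , 315.86365014],
       [  0.        , 564.12375272, 239.38239236],
       [  0.        ,   0.        ,   1.        ]]), 'R': array([[ 0.39075048,  0.92045135,  0.00913044],
       [ 0.66177057, -0.27401297, -0.69783709],
       [-0.63982323,  0.27872244, -0.71619832]]), 't': array([-0.22430764, -0.30711189,  1.61907309])}
top {'intrinsics': array([[525.13383302,   0.        , 328.30014472],
       [  0.        , 525.13383302, 237.05091808],
       [  0.        ,   0.        ,   1.        ]]), 'R': array([[-0.00611437, -0.99977316, -0.0204018 ],
       [-0.98274962,  0.00977897, -0.18468232],
       [ 0.18483993,  0.01892064, -0.98258649]]), 't': array([0.02192446, 0.58164273, 1.13777896])}
```

View pics/scene0.png

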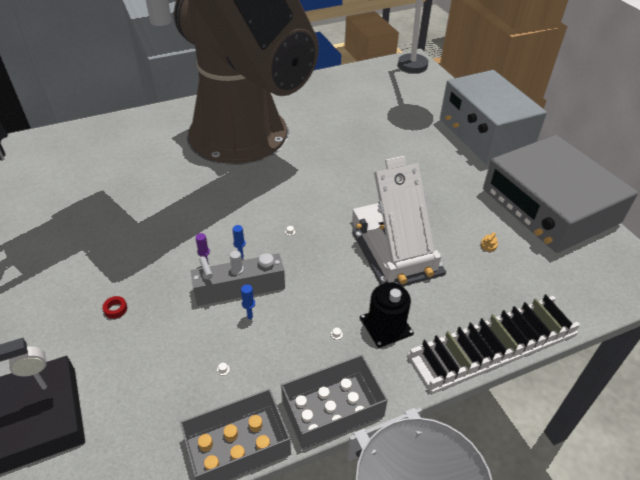

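View pics/top0.png

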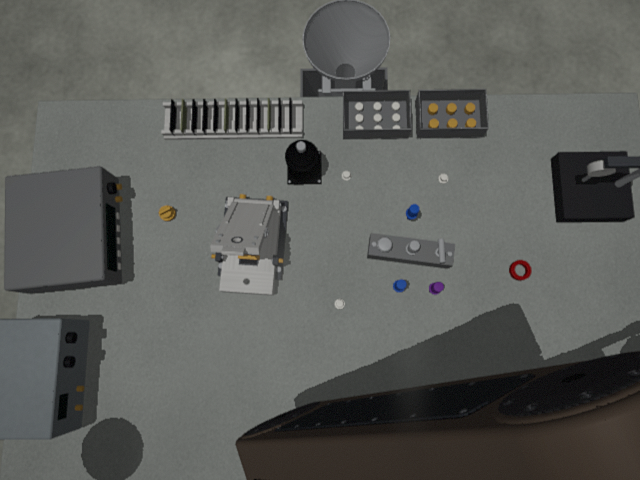

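The top view shows the jig at (248,245) with its open leaf's hole at (237,240). The rack is at (411,250), with pins at (384,244), (414,247) and (441,250). There are blue and purple look-alikes at (413,212), (400,285) and (437,287). An enlarged crop comes next to confirm which pin is which.

```bash
cat > h.py <<'E'
import numpy as np,cv2
from rig import arm,viewer
def ray(n,uv,m=None):
    m=m or viewer.camera_model(n); R,t=np.array(m["R"]),np.array(m["t"])
    d=R.T@np.linalg.inv(m["intrinsics"])@np.array([*uv,1.]); return -R.T@t,d/np.linalg.norm(d)
def plane(n,uv,z,m=None):
    c,d=ray(n,uv,m); return c+d*(z-c[2])/d[2]
def tri(a,b):
    A=np.zeros((3,3));B=np.zeros(3)
    for c,d in(a,b):
        P=np.eye(3)-np.outer(d,d);A+=P;B+=P@c
    return np.linalg.solve(A,B)
def proj(n,X,m=None):
    m=m or viewer.camera_model(n); x=m["intrinsics"]@(m["R"]@np.array(X)+m["t"]); return x[:2]/x[2]
E
python3 - <<'E'
from h import *
s=cv2.imread("pics/scene0.png");t=cv2.imread("pics/top0.png")
def c(im,x,y,w,h,k): return cv2.resize(im[y:y+h,x:x+w],None,fx=k,fy=k,interpolation=cv2.INTER_CUBIC)
# 400x300 tiles
o=np.vstack([np.hstack([c(s,180,215,133,100,3),c(s,340,150,133,100,3)]),np.hstack([c(t,350,200,133,100,3),c(t,190,190,133,100,3)])])
o=o[:600,:800]
cv2.imwrite("pics/crop1.png",o)
for n,uv,z in[("low",(384,244),.09),("tall",(414,247),.109),("tee",(441,250),.11),("blue1",(413,212),.09),("blue2",(400,285),.09),("purple",(437,287),.09),("rackcorner",(370,234),.06),("rackc",(455,243),.06)]:print(n,plane("top",uv,z).round(3))
E
```

```text
low [ 0.558 -0.105  0.09 ]
tall [ 0.548 -0.168  0.109]
tee [ 0.541 -0.225  0.11 ]
blue1 [ 0.63  -0.171  0.09 ]
blue2 [ 0.468 -0.138  0.09 ]
purple [ 0.463 -0.217  0.09 ]
rackcorner [ 0.587 -0.077  0.06 ]
rackc [ 0.564 -0.267  0.06 ]
```

View pics/crop1.png

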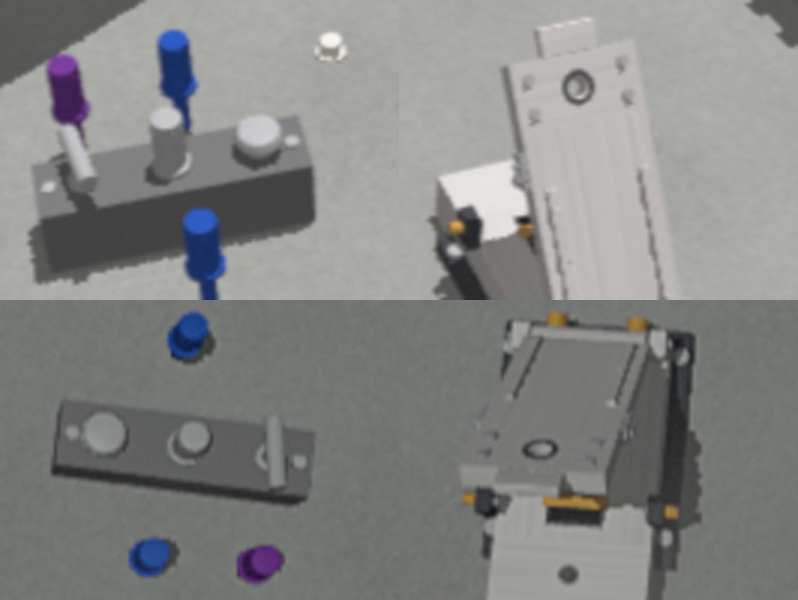

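The crop shows three pins in the rack: tee on the right in the top view, mushroom on the left, and the grey tall straight knob in the middle at top pixel (414,247). The middle one fits, since the tall blue and purple ones stand loose outside the rack. Next I measure the jig and leaf.

```bash
python3 - <<'E'
from h import *
t=cv2.imread("pics/top0.png")
jh=plane("top",(246.2,281.4),.04); lh=tri(ray("top",(236.7,239.7)),ray("scene",(399.3,179)))
print("jighole",jh,"leafhole",lh,"reproj",proj("top",lh),proj("scene",lh))
g=cv2.cvtColor(t,cv2.COLOR_BGR2GRAY)
m=np.zeros_like(g);m[262:300,205:290]=(g[262:300,205:290]>165)
n,l,s,c=cv2.connectedComponentsWithStats(m);k=1+s[1:,4].argmax();print(s[k],g[275,240],g[310,240])
L=[];Rr=[]
for v in range(270,288):
    xs=np.where(l[v]==k)[0]
    if len(xs): L.append(plane("top",(xs.min()-.5,v),.04));Rr.append(plane("top",(xs.max()+.5,v),.04))
for n,e in(("L",L),("R",Rr)):
    e=np.array(e);p=np.polyfit(e[:,0],e[:,1],1);print(n,"yaw",np.arctan(p[0]),e[0],e[-1])
B=[]
for u in range(226,272):
    ys=np.where(l[:,u]==k)[0]
    if len(ys):B.append(plane("top",(u,ys.max()+.5),.04))
B=np.array(B);p=np.polyfit(B[:,1],B[:,0],1);print("B slope",p[0],B[[0,-1]])
# rack/pin
for uv,z in(((414,246),.109),):print(plane("top",uv,z))
E
```

```text
jighole [0.48395294 0.20452321 0.04      ] leafhole [0.55269643 0.19867103 0.18817569] reproj [237.08114542 239.86337388] [399.69109339 178.92557918]Traceback (most recent call last):
  File "<stdin>", line 7, in <module>
ValueError: attempt to get argmax of an empty sequence
```

```bash
python3 - <<'E'
from h import *
t=cv2.imread("pics/top0.png")
g=cv2.cvtColor(t,cv2.COLOR_BGR2GRAY);print(g[275,222:284:6],g[268:305:3,240],g[275,205:225:2])
m=np.zeros_like(g);m[268:300,205:290]=(g[268:300,205:290]>140)
n,l,s,c=cv2.connectedComponentsWithStats(m);k=1+s[1:,4].argmax();print(s[k])
L=[];Rr=[]
for v in range(272,290):
    xs=np.where(l[v]==k)[0]
    if len(xs): L.append(plane("top",(xs.min()-.5,v),.04));Rr.append(plane("top",(xs.max()+.5,v),.04))
for n,e in(("L",L),("R",Rr)):
    e=np.array(e);p=np.polyfit(e[:,0],e[:,1],1);print(n,"yaw",np.arctan(p[0]),e[0],e[-1])
E
```

```text
[163 159 160 160 160 160 158 156 155  59  84] [158 159 159 156 157 157 158 158 127 115 117 116 119] [112 114 112 113 114 114 102  67 163 160]
[ 219  268   55   26 1240]
L yaw -0.06804409037181894 [0.50589995 0.26379196 0.04      ] [0.46721681 0.26710607 0.04      ]
R yaw -0.0904810169702067 [0.50486318 0.14270486 0.04      ] [0.46626593 0.14672763 0.04      ]
```

Request:
{"method": "carry_out", "body": {"rows": [[255, [0.01, 0.02, 0.02], [0, 0, 0.05]], [255, [0.03, 0.05, 0.04], [0, 0, 0.15]], [255, [0.05, 0.09, 0.045], [0, 0, 0.25]], [255, [0.075, 0.13, 0.045], [0, 0, 0.35]], [255, [0.1, 0.17, 0.045], [0, 0, 0.45]], [255, [0.125, 0.21, 0.045], [0, 0, 0.55]], [255, [0.15, 0.25, 0.045], [0, 0, 0.65]], [255, [0.17, 0.295, 0.045], [0, 0, 0.75]], [255, [0.19, 0.34, 0.045], [0, 0, 0.85]], [255, [0.21, 0.385, 0.045], [0, 0, 0.95]], [255, [0.23, 0.43, 0.045], [0, 0, 1.01]], [255, [0.245, 0.475, 0.045], [0, 0, 1.01]], [255, [0.26, 0.52, 0.045], [0, 0, 1.01]], [255, [0.275, 0.565, 0.045], [0, 0, 1.01]], [255, [0.29, 0.61, 0.045], [0, 0, 1.01]], [255, [0.305, 0.655, 0.045], [0, 0, 1.01]], [255, [0.32, 0.7, 0.045], [0, 0, 1.01]], [255, [0.33, 0.745, 0.045], [0, 0, 1.01]], [255, [0.336, 0.775, 0.045], [0, 0, 1.01]], [255, [0.336, 0.789, 0.045], [0, 0, 1.01]]]}}

```text
time_s: 2.1
position: [0.6006, 0.1979, 0.4491]
tcp_rot: [0.998, -0.07, -0.0, -0.0]
ft_force: [-0.2, -0.9, -0.0]
opening: -0.0002
```

Request:
{"method": "carry_out", "body": {"rows": [[255, [-0.008, 0.001, -0.04], [0, 0, 0]], [255, [-0.015, 0.003, -0.075], [0, 0, 0]], [255, [-0.015, 0.003, -0.095], [0, 0, 0]], [255, [-0.015, 0.003, -0.105], [0, 0, 0]], [255, [-0.015, 0.003, -0.111], [0, 0, 0]], [255, [-0.023, 0.004, -0.119], [0, 0, 0]], [255, [-0.0315, 0.004, -0.126], [0, 0, 0]], [255, [-0.039, 0.005, -0.135], [0, 0, 0]], [255, [-0.046, 0.005, -0.144], [0, 0, 0]], [255, [-0.052, 0.006, -0.153], [0, 0, 0]], [255, [-0.057, 0.006, -0.163], [0, 0, 0]], [255, [-0.061, 0.007, -0.173], [0, 0, 0]], [255, [-0.065, 0.007, -0.184], [0, 0, 0]], [255, [-0.067, 0.007, -0.192], [0, 0, 0]], [255, [-0.069, 0.007, -0.198], [0, 0, 0]]]}}

```text
time_s: 3.6
position: [0.5313, 0.2023, 0.2508]
tcp_rot: [0.997, -0.071, -0.0, -0.0]
ft_force: [1.3, 1.3, 3.0]
opening: 0.0
```

```bash
python3 - <<'E'
from h import *
s=viewer.get_image("scene");t=viewer.get_image("top")
def c(im,x,y,w,h,k): return cv2.resize(im[y:y+h,x:x+w],None,fx=k,fy=k)
cv2.imwrite("pics/p2.png",np.hstack([c(s,320,80,160,200,2.5),c(t,180,160,160,200,2.5)]))
print(arm.state()["ft_force"])
E
```

```text
[1.11115812 0.93841921 1.61913553]
```

View pics/p2.png

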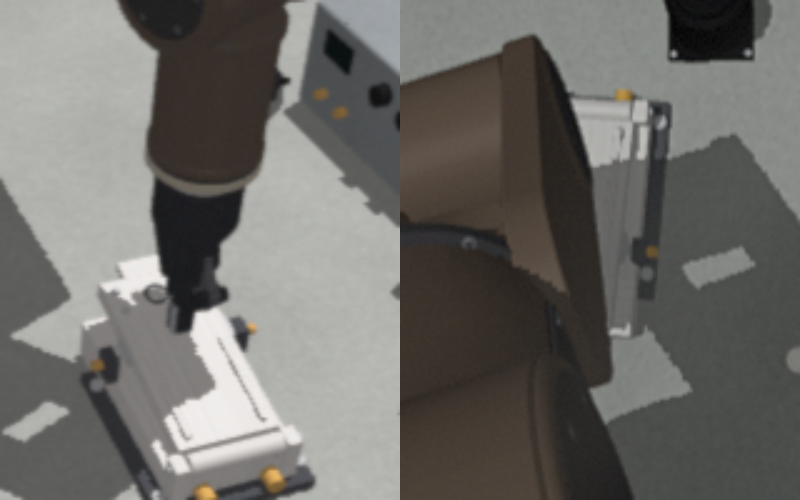

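The leaf is following under the fingertips and is nearly down. Now I press slowly through the catch.

Request:
{"method": "carry_out", "body": {"rows": [[255, [-0.001, 0, -0.003], [0, 0, 0]], [255, [-0.002, 0, -0.006], [0, 0, 0]], [255, [-0.003, 0, -0.009], [0, 0, 0]], [255, [-0.003, 0, -0.011], [0, 0, 0]], [255, [-0.003, 0, -0.013], [0, 0, 0]], [255, [-0.003, 0, -0.015], [0, 0, 0]], [255, [-0.003, 0, -0.017], [0, 0, 0]], [255, [-0.003, 0, -0.019], [0, 0, 0]], [255, [-0.003, 0, -0.021], [0, 0, 0]], [255, [-0.003, 0, -0.023], [0, 0, 0]], [255, [-0.003, 0, -0.023], [0, 0, 0]]]}}

```text
time_s: 4.8
position: [0.5283, 0.2022, 0.2284]
tcp_rot: [0.997, -0.071, -0.0, 0.0]
ft_force: [-0.6, 3.3, 4.0]
opening: 0.0
```

Request:
{"method": "carry_out", "body": {"rows": [[255, [0, 0, 0.01], [0, 0, 0]], [255, [0, 0, 0.04], [0, 0, 0]], [255, [0, 0, 0.08], [0, 0, 0]], [255, [-0.02, 0, 0.12], [0, 0, 0]], [255, [-0.04, 0, 0.14], [0, 0, 0]], [0, [-0.05, 0, 0.15], [0, 0, 0]], [0, [-0.05, 0, 0.15], [0, 0, 0]], [0, [-0.05, 0, 0.15], [0, 0, 0]], [0, [-0.05, 0, 0.15], [0, 0, 0]]]}}

```text
time_s: 5.7
position: [0.4788, 0.2021, 0.3775]
tcp_rot: [0.997, -0.071, -0.001, 0.0]
ft_force: [-0.0, 0.5, -0.0]
opening: 0.058
```

```bash
python3 - <<'E'
from h import *
m=viewer.camera_model("wrist"); w=viewer.get_image("wrist"); s=viewer.get_image("scene")
np.savez("w3.npz",**m); cv2.imwrite("pics/w3.png",w)
st=arm.state();print(st["position"],m)
print("cam",-m["R"].T@m["t"])
for X in((.4840,.2045,.056),(.6634,.190,.056)):print(proj("wrist",X,m))
sm=cv2.resize(s[100:310,320:480],None,fx=480/210,fy=480/210)
wb=cv2.resize(w,(426,320)); o=np.zeros((480,800,3),np.uint8);o[:320,:426]=wb;o[:,430:430+sm.shape[1]]=sm
cv2.imwrite("pics/v3.png",o)
E
```

```text
[0.47872813 0.2020976  0.37756026] {'intrinsics': array([[333.94345006,   0.        , 316.6425308 ],
       [  0.        , 333.94345006, 242.86988966],
       [  0.        ,   0.        ,   1.        ]]), 'R': array([[ 0.98984005, -0.1421795 , -0.00128903],
       [-0.13705295, -0.95648489,  0.25759105],
       [-0.0378571 , -0.25479727, -0.96625317]]), 't': array([-0.44416727,  0.23253878,  0.42157519])}
cam [0.4874843  0.26668455 0.34687591]
[323.12656336 226.03880989]
[527.28216203 213.68447725]
```

View pics/v3.png

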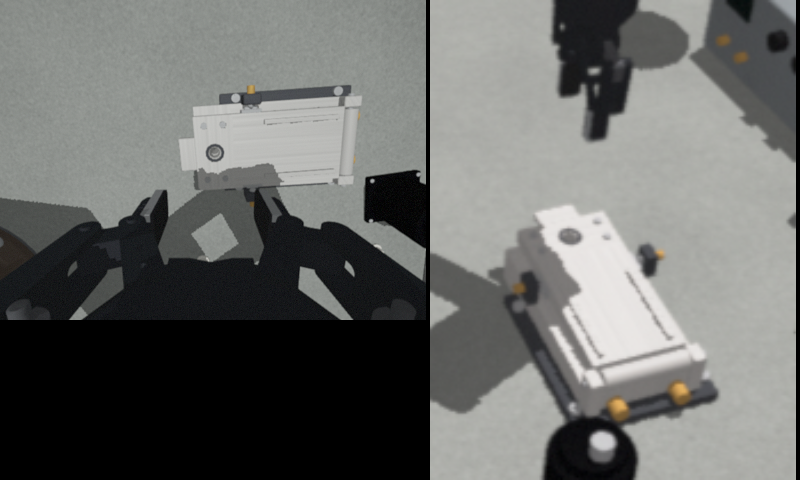

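The leaf is caught down, with its hole at wrist pixel ≈(323,229) against the predicted (323,226). I'll refine the hole position with the ring.

```bash
python3 - <<'E'
from h import *
m=dict(np.load("w3.npz"));w=cv2.imread("pics/w3.png",0)
x0,y0=300,205;r=w[y0:250,x0:346]
for th in(60,90,120):
    b=(r<th).astype(np.uint8)
    n,l,s,c=cv2.connectedComponentsWithStats(b)
    for i in range(1,n):
        if s[i,4]>15:
            uv=c[i]+[x0,y0];print(th,s[i],uv,plane("wrist",uv,.061,m))
E
```

```text
90 [ 10  12  26  25 183] [322.32240437 228.72131148] [0.48303324 0.20329175 0.061     ]
120 [  9  11  28  27 352] [321.63636364 228.19602273] [0.48250346 0.20384323 0.061     ]
```

Request:
{"method": "carry_out", "body": {"rows": [[70, [0.004, -0.02, 0], [0, 0, 0]], [70, [0.01, -0.055, 0], [0, 0, 0]], [70, [0.018, -0.095, 0], [0, 0, 0]], [70, [0.026, -0.14, 0], [0, 0, 0]], [70, [0.034, -0.185, 0], [0, 0, 0]], [70, [0.042, -0.23, 0], [0, 0, 0]], [70, [0.05, -0.275, 0], [0, 0, 0]], [70, [0.058, -0.315, 0], [0, 0, 0]], [70, [0.065, -0.35, -0.01], [0, 0, 0]], [70, [0.069, -0.37, -0.018], [0, 0, 0]], [70, [0.069, -0.37, -0.018], [0, 0, 0]], [70, [0.069, -0.37, -0.018], [0, 0, 0]]]}}

```text
time_s: 7.0
position: [0.5472, -0.1682, 0.3597]
tcp_rot: [0.997, -0.072, -0.001, -0.0]
ft_force: [-0.6, 0.8, -0.3]
opening: 0.0621
```

```bash
python3 - <<'E'
from h import *
m=viewer.camera_model("wrist"); w=viewer.get_image("wrist"); np.savez("w4.npz",**m); cv2.imwrite("pics/w4.png",w)
t=viewer.get_image("top");
st=arm.state();print(st["position"],st["opening"])
for X in((.548,-.168,.109),(.548,-.168,.065)):print(proj("wrist",X,m))
E
```

```text
[ 0.54730149 -0.16720724  0.36042013] 0.06188206110494689
[319.15673753 252.06492972]
[318.86558547 236.77181167]
```

View pics/w4.png

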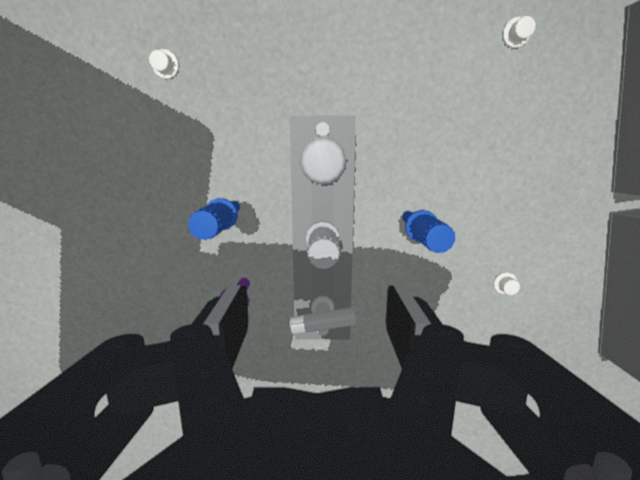

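The wrist view shows the tall knob's top at (323,250), between the tee at (322,322) and the mushroom at (323,160). The blue look-alikes are at (203,222) and (440,237), clear of the fingers.

```bash
python3 - <<'E'
from h import *
m=dict(np.load("w4.npz"))
print(plane("wrist",(323.3,249.5),.109,m))
print(plane("wrist",(323,160),.09,m), tri(ray("top",(413,245.5)),ray("wrist",(323.3,249.5),m)))
E
```

```text
[ 0.5510699  -0.16659152  0.109     ]
[ 0.5593804 -0.1079332  0.09     ] [ 0.55098512 -0.16573892  0.11128185]
```

Request:
{"method": "carry_out", "body": {"squeeze": 90, "rows": [[70, [0.003, 0.0015, -0.02], [0, 0, 0]], [70, [0.003, 0.0015, -0.05], [0, 0, 0]], [70, [0.003, 0.0015, -0.08], [0, 0, 0]], [70, [0.003, 0.0015, -0.1], [0, 0, 0]], [70, [0.003, 0.0015, -0.112], [0, 0, 0]], [70, [0.003, 0.0015, -0.117], [0, 0, 0]], [70, [0.003, 0.0015, -0.117], [0, 0, 0]], [255, [0.003, 0.0015, -0.117], [0, 0, 0]], [255, [0.003, 0.0015, -0.117], [0, 0, 0]], [255, [0.003, 0.0015, -0.117], [0, 0, 0]], [255, [0.003, 0.0015, -0.117], [0, 0, 0]], [255, [0.003, 0.0015, -0.117], [0, 0, 0]], [255, [0.003, 0.0015, -0.117], [0, 0, 0]]]}}

```text
time_s: 8.4
position: [0.5507, -0.1664, 0.2447]
tcp_rot: [0.997, -0.071, 0.001, 0.0]
ft_force: [-0.9, 1.2, 9.1]
opening: 0.02
```

Request:
{"method": "carry_out", "body": {"rows": [[255, [0, 0, 0.004], [0, 0, 0]], [255, [0, 0, 0.01], [0, 0, 0]], [255, [0, 0, 0.02], [0, 0, 0]], [255, [0, 0, 0.035], [0, 0, 0]], [255, [0, 0, 0.05], [0, 0, 0]], [255, [0, 0, 0.07], [0, 0, 0]], [255, [0, 0, 0.09], [0, 0, 0]], [255, [0, 0, 0.11], [0, 0, 0]], [255, [0, 0, 0.13], [0, 0, 0]], [255, [0, 0, 0.13], [0, 0, 0]]]}}

```text
time_s: 9.4
position: [0.5509, -0.1665, 0.3769]
tcp_rot: [0.997, -0.071, 0.002, 0.001]
ft_force: [0.4, -0.4, -0.8]
opening: 0.0202
```

```bash
python3 - <<'E'
from h import *
m=viewer.camera_model("wrist"); w=viewer.get_image("wrist"); np.savez("w5.npz",**m); cv2.imwrite("pics/w5.png",w)
st=arm.state();print(st["position"],st["opening"],st["ft_force"])
p=st["position"]
for d in(.155,.182,.23):print(proj("wrist",p-[0,0,d],m))
E
```

```text
[ 0.55050867 -0.16638171  0.37537716] 0.019895948409213507 [ 0.03867214 -0.78011731 -2.09258278]
[315.45502426 316.31992767]
[315.4159671  290.54028402]
[315.37039579 260.46097901]
```

View pics/w5.png

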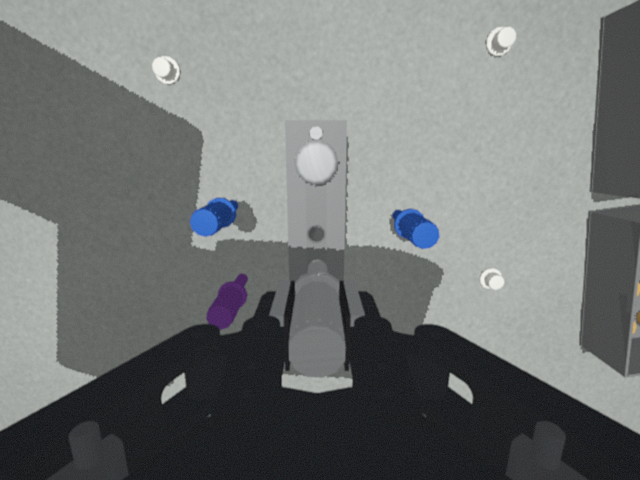

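The pin is held upright, with its nose at (318,262). I carry it over the leaf hole.

Request:
{"method": "carry_out", "body": {"rows": [[255, [-0.004, 0.02, 0], [0, 0, 0]], [255, [-0.011, 0.055, 0], [0, 0, 0]], [255, [-0.018, 0.095, 0], [0, 0, 0]], [255, [-0.026, 0.135, 0], [0, 0, 0]], [255, [-0.034, 0.175, 0], [0, 0, 0]], [255, [-0.042, 0.215, 0], [0, 0, 0]], [255, [-0.05, 0.255, 0], [0, 0, 0]], [255, [-0.057, 0.295, 0], [0, 0, 0]], [255, [-0.063, 0.33, 0], [0, 0, 0]], [255, [-0.067, 0.355, -0.01], [0, 0, 0]], [255, [-0.069, 0.366, -0.025], [0, 0, 0]], [255, [-0.069, 0.37, -0.045], [0, 0, 0]], [255, [-0.069, 0.37, -0.058], [0, 0, 0]], [255, [-0.069, 0.37, -0.058], [0, 0, 0]], [255, [-0.069, 0.37, -0.058], [0, 0, 0]], [255, [-0.069, 0.37, -0.058], [0, 0, 0]]]}}

```text
time_s: 11.05
position: [0.4817, 0.2033, 0.3163]
tcp_rot: [0.997, -0.071, 0.0, -0.0]
ft_force: [-0.6, 0.1, -1.7]
opening: 0.0203
```

```bash
python3 - <<'E'
from h import *
m=viewer.camera_model("wrist"); w=viewer.get_image("wrist"); s=viewer.get_image("scene"); np.savez("w6.npz",**m); cv2.imwrite("pics/w6.png",w);cv2.imwrite("pics/s6.png",s)
st=arm.state();p=st["position"];print(p,st["opening"],st["ft_force"],st["tcp_rot"])
print("nose",proj("wrist",p-[0,0,.2327],m),proj("scene",p-[0,0,.2327]),"hole",proj("wrist",(.483,.204,.061),m),proj("scene",(.483,.204,.061)))
a=cv2.resize(w[180:330,240:390],(600,600))[:,:400*1+0]if 0 else cv2.resize(w[190:340,270:370],(400,600),interpolation=cv2.INTER_CUBIC)
u,v=map(int,proj("scene",(.483,.204,.08)));print(u,v)
b=cv2.resize(s[v-45:v+45,u-30:u+30],(400,600),interpolation=cv2.INTER_CUBIC)
cv2.imwrite("pics/v6.png",np.hstack([a,b]))
E
```

```text
[0.48165722 0.20346059 0.31641859] 0.020352941543423982 [ 0.24132018  0.28939684 -0.79310416] [ 9.97460966e-01 -7.12128746e-02  5.36441698e-04 -2.44665728e-04]
nose [317.16972923 260.35280792] [381.41115261 195.14709359] hole [318.88835297 249.39509089] [380.98718205 202.74215337]
381 196
```

View pics/v6.png

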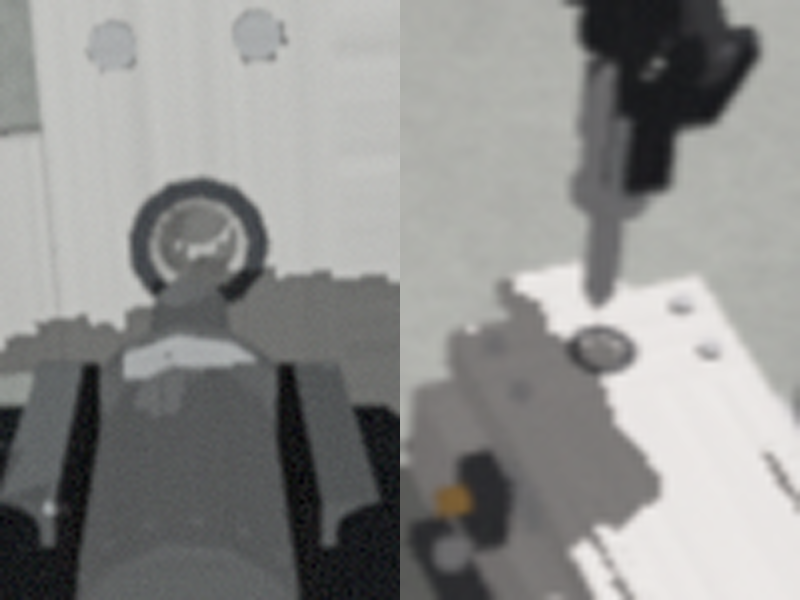

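```bash
python3 - <<'E'
from h import *
m=dict(np.load("w6.npz"));w=cv2.imread("pics/w6.png",0)
print("hole",plane("wrist",(319.75,251.0),.061,m))
for y in range(252,284,2):print(y,w[y,302:336])
m5=dict(np.load("w5.npz"));w5=cv2.imread("pics/w5.png",0)
for y in range(252,284,4):print(y,w5[y,300:336])
E
```

```text
hole [0.48343273 0.20275568 0.061     ]
252 [138  84  73  68  79 115 143 135 109  95 102 116 133 121 127 166 179 172
 171 174 175 163 133 120 117 116 127 157 167 132  87  73  71  72]
254 [146  92  70  66  75 106 147 154 130 104  99 103 103 111 119 146 148 122
 107 108 112 111 112 109 107 120 154 174 166 114  79  72  72  80]
256 [158 105  72  72  73  77 108 148 157 140 116 102  99 104 109 106 100  96
  97 100  97  99  97  95 113 154 176 169 136  88  73  71  68  89]
258 [186 152 101  74  75  70  77 103 139 165 166 151 127 114 111 103 101  99
 102 104 102  97  99 100 109 111 104  79  44  35  45  43  50  76]
260 [192 189 173 122  80  67  58  49  69 108 131 121 110 106 104 100 101 100
 100 105 103 101 102  93  89  66  47  35  36  34  44  72  96 111]
262 [191 191 189 173 140  96  52  47  71  91 102 108 104 103 105 104 103  98
 103  97  96  93  70  51  43  35  37  35  37  60  93 109 112 117]
264 [193 190 190 191 189 169 132  99 102 104 106 106 106 104 103 103  98  99
  95  88  87  87  83  76  53  42  51  63  74 100 112 113 110 110]
266 [184 166 154 156 156 149 120  93  87  92  95  99  98  9
[... 1663 characters left out ...]
09 108 109 110 107 109
 108 111 110 111 112 109 109 104  93  82  86  86  81  84  86  86  82  83]
268 [ 84  87  83  86  83  84  86  86 102 108 108 106 112 108 108 109 109 106
 109 108 112 111 112 110 109 109 106  95  87  80  88  87  86  88  88  83]
272 [ 84  85  86  85  85  85  89  96 106 109 109 109 109 108 112 108 108 111
 119 121 121 119 120 117 117 112 109 100  96  82  81  85  86  85  84  85]
276 [ 99 108 110 109 111 110 114 113 118 121 122 124 125 124 122 121 119 120
 125 121 120 120 125 121 124 122 123 122 118 119 112 108 104 101  89  86]
280 [118 121 119 121 117 119 118 116 118 119 116 115 116 118 122 120 123 119
 120 122 121 116 118 119 119 123 121 120 123 120 122 121 121 121 118 113]
```

Request:
{"method": "carry_out", "body": {"squeeze": 110, "rows": [[255, [0.0018, -0.0005, 0], [0, 0, 0]], [255, [0.0018, -0.0005, -0.006], [0, 0, 0]], [255, [0.0018, -0.0005, -0.012], [0, 0, 0]], [255, [0.0018, -0.0005, -0.018], [0, 0, 0]], [255, [0.0018, -0.0005, -0.022], [0, 0, 0]], [255, [0.0018, -0.0005, -0.025], [0, 0, 0]], [255, [0.0018, -0.0005, -0.028], [0, 0, 0]], [255, [0.0018, -0.0005, -0.031], [0, 0, 0]], [255, [0.0018, -0.0005, -0.034], [0, 0, 0]], [255, [0.0018, -0.0005, -0.034], [0, 0, 0]]]}}

```text
time_s: 12.15
position: [0.4832, 0.2033, 0.2815]
tcp_rot: [0.997, -0.071, 0.0, -0.0]
ft_force: [-0.3, 3.7, 2.0]
opening: 0.0201
```

Request:
{"method": "carry_out", "body": {"rows": [[255, [0, 0.0006, 0], [0, 0, 0]], [255, [0, 0.0007, -0.003], [0, 0, 0]], [255, [0, 0.0007, -0.006], [0, 0, 0]], [255, [0, 0.0007, -0.009], [0, 0, 0]], [255, [0, 0.0007, -0.012], [0, 0, 0]], [255, [0, 0.0007, -0.015], [0, 0, 0]], [255, [0, 0.0007, -0.018], [0, 0, 0]], [255, [0, 0.0007, -0.021], [0, 0, 0]], [255, [0, 0.0007, -0.021], [0, 0, 0]]]}}

```text
time_s: 13.05
position: [0.4834, 0.2044, 0.2605]
tcp_rot: [0.997, -0.071, 0.0, -0.0]
ft_force: [-1.1, 9.4, 1.4]
opening: 0.0198
```

Request:
{"method": "carry_out", "body": {"rows": [[255, [0, 0.001, 0], [0, 0, 0]], [255, [0, 0.001, -0.003], [0, 0, 0]], [255, [0, 0.001, -0.006], [0, 0, 0]], [255, [0, 0.001, -0.009], [0, 0, 0]], [255, [0, 0.001, -0.012], [0, 0, 0]], [255, [0, 0.001, -0.015], [0, 0, 0]], [255, [0, 0.001, -0.018], [0, 0, 0]], [255, [0, 0.001, -0.018], [0, 0, 0]]]}}

```text
time_s: 13.85
position: [0.4833, 0.205, 0.2422]
tcp_rot: [0.997, -0.071, 0.0, -0.0]
ft_force: [1.2, 6.3, 0.3]
opening: 0.0198
```

Request:
{"method": "carry_out", "body": {"rows": [[255, [0, 0.0005, -0.001], [0, 0, 0]], [255, [0, 0.0005, -0.002], [0, 0, 0]], [255, [0, 0.0005, -0.003], [0, 0, 0]], [255, [0, 0.0005, -0.003], [0, 0, 0]]]}}

```text
time_s: 14.25
position: [0.4832, 0.2054, 0.2395]
tcp_rot: [0.997, -0.071, 0.0, -0.0]
ft_force: [0.9, 3.0, 0.5]
opening: 0.0195
```

```bash
python3 - <<'E'
from h import *
w=viewer.get_image("wrist"); s=viewer.get_image("scene"); st=arm.state();print(st["position"],st["ft_force"],st["opening"])
cv2.imwrite("pics/s7.png",s)
a=cv2.resize(w[190:340,270:370],(400,600),interpolation=cv2.INTER_CUBIC)
b=cv2.resize(s[151:241,351:411],(400,600),interpolation=cv2.INTER_CUBIC)
cv2.imwrite("pics/v7.png",np.hstack([a,b]))
E
```

```text
[0.48324263 0.2053536  0.23966436] [1.1255172  3.13989441 0.70795124] 0.019557080040019797
```

View pics/v7.png

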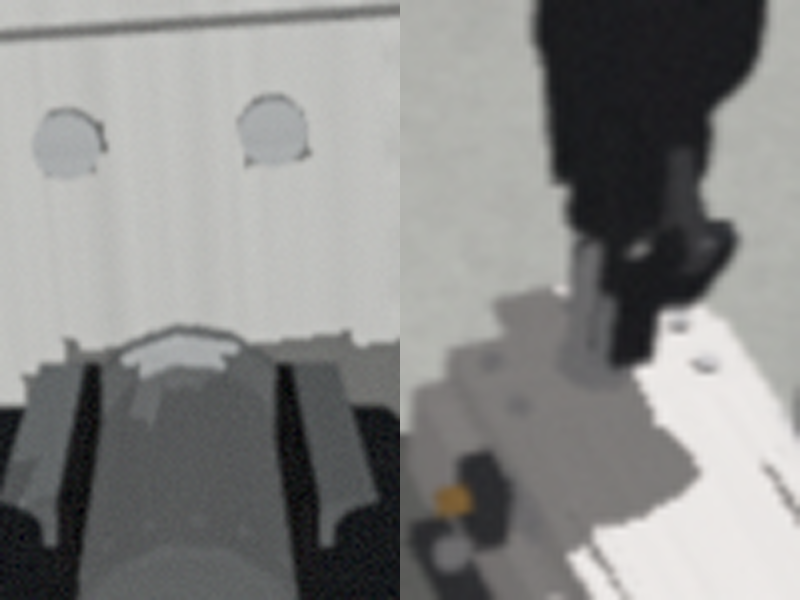

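The flange is just above or on the leaf, with no load yet. I go on down gently.

Request:
{"method": "carry_out", "body": {"squeeze": 120, "rows": [[255, [0, 0.0005, -0.001], [0, 0, 0]], [255, [0, 0.0005, -0.002], [0, 0, 0]], [255, [0, 0.0005, -0.003], [0, 0, 0]], [255, [0, 0.0005, -0.003], [0, 0, 0]]]}}

```text
time_s: 14.75
position: [0.4831, 0.2057, 0.2366]
tcp_rot: [0.997, -0.071, -0.0, 0.0]
ft_force: [2.0, -2.0, 3.9]
opening: 0.0196
```

Request:
{"method": "carry_out", "body": {"rows": [[255, [0, -0.0002, -0.001], [0, 0, 0]], [255, [0, -0.0002, -0.002], [0, 0, 0]], [255, [0, -0.0002, -0.003], [0, 0, 0]], [255, [0, -0.0002, -0.003], [0, 0, 0]]]}}

```text
time_s: 15.15
position: [0.4831, 0.2057, 0.2337]
tcp_rot: [0.997, -0.071, -0.0, 0.0]
ft_force: [0.5, -0.9, 6.6]
opening: 0.0197
```

Request:
{"method": "carry_out", "body": {"rows": [[255, [0, 0, -0.001], [0, 0, 0]], [255, [0, 0, -0.002], [0, 0, 0]], [255, [0, 0, -0.003], [0, 0, 0]], [255, [0, 0, -0.003], [0, 0, 0]]]}}

```text
time_s: 15.55
position: [0.4832, 0.2058, 0.232]
tcp_rot: [0.997, -0.071, 0.0, -0.0]
ft_force: [-5.6, -2.1, 38.2]
opening: 0.0194
```

```bash
python3 - <<'E'
from h import *
m=viewer.camera_model("wrist");w=viewer.get_image("wrist"); s=viewer.get_image("scene"); st=arm.state();print(st["position"],st["ft_force"],st["opening"])
print("flange under/knob top if home: scene",proj("scene",(.4833,.205,.056)),proj("scene",(.4833,.205,.105)),"wrist",proj("wrist",(.4833,.205,.056),m),proj("wrist",(.4833,.205,.061),m),proj("wrist",(.4833,.205,.105),m))
cv2.imwrite("pics/s8.png",s);cv2.imwrite("pics/w8.png",w)
a=cv2.resize(w[190:340,270:370],(400,600),interpolation=cv2.INTER_CUBIC)
b=cv2.resize(s[151:241,351:411],(400,600),interpolation=cv2.INTER_CUBIC)
cv2.imwrite("pics/v8.png",np.hstack([a,b]))
E
```

```text
[0.4831409  0.2057653  0.23205074] [-6.00589907 -3.39528223 37.02695079] 0.019463873084713434
flange under/knob top if home: scene [381.22892743 204.29477533] [383.20007374 188.40898056] wrist [318.07365983 298.93597437] [318.12585649 303.51610627] [318.782753   361.15720771]
```

View pics/v8.png

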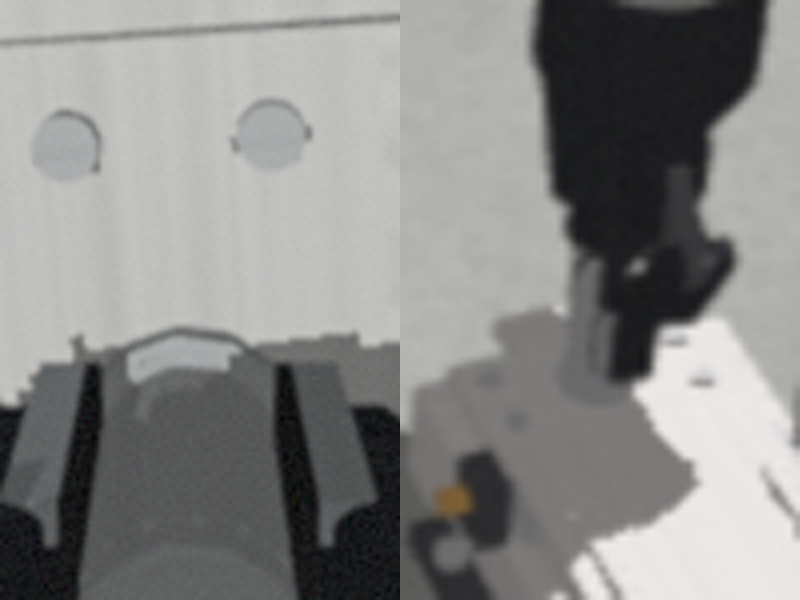

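The flange lies on the leaf, the pin hasn't shifted in the grip, and there is a hard stop at 37 N after about 5 mm of closing travel. I ease slightly below the 40 N limit and hold.

Request:
{"method": "carry_out", "body": {"rows": [[255, [0.0002, -0.0001, 0.0003], [0, 0, 0]], [255, [0.0002, -0.0001, 0.0003], [0, 0, 0]], [255, [0.0002, -0.0001, 0.0003], [0, 0, 0]], [255, [0.0002, -0.0001, 0.0003], [0, 0, 0]], [255, [0.0002, -0.0001, 0.0003], [0, 0, 0]], [255, [0.0002, -0.0001, 0.0003], [0, 0, 0]]]}}

```text
time_s: 16.25
position: [0.4832, 0.2057, 0.2322]
tcp_rot: [0.997, -0.071, 0.0, -0.0]
ft_force: [-6.0, -0.5, 34.0]
opening: 0.0198
```

Request:
{"method": "carry_out", "body": {"rows": [[255, [0.0002, 0, 0.0004], [0, 0, 0]], [255, [0.0002, 0, 0.0004], [0, 0, 0]], [255, [0.0002, 0, 0.0004], [0, 0, 0]], [255, [0.0002, 0, 0.0004], [0, 0, 0]], [255, [0.0002, 0, 0.0004], [0, 0, 0]]]}}

```text
time_s: 16.75
position: [0.4833, 0.2057, 0.2323]
tcp_rot: [0.997, -0.071, -0.0, -0.0]
ft_force: [-4.9, 0.0, 27.3]
opening: 0.0194
```

```bash
python3 - <<'E'
from rig import arm
s=arm.state();print(s["time_s"],s["position"],s["ft_force"],s["opening"])
if 15<s["ft_force"][2]<38: print(arm.finish_job())
E
```

```text
16.75 [0.48330044 0.20568431 0.23230058] [-4.92509865  0.03228149 27.28516763] 0.01936685925740691
the job is handed in; nothing more can be done
None
```

I pressed the leaf down past its catch, and the pictures taken after I let go showed it staying down by itself. I then took the grey pin with the tall straight knob from the middle rack hole and pushed it down through the leaf and lower half. I handed the job in at 16.75 s with the knob still gripped and about 27 N bearing down on it.

**What the last checks showed:**
- **Fully shut:** the leaf gave about 5 mm after the flange touched it, then met a hard stop. The force there rose to about 38 N, and I eased it off before handing in.
- **Flange seated:** the last pictures showed the flange on the leaf, and the pin did not move in the grip while it was pushed in.
- **Other parts:** I did not touch the other pins, the look-alikes or the loose parts. I took no overall picture at the end to confirm where they stand.

**What disagreed:** the pin sat about 8 mm higher in the grip than I had calculated. Contact therefore came lower than expected, and the fingertips are probably resting on or very near the flange's top.

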